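# Load the wash bay and throw the isolator

### The arm

A 6-joint arm with a two-finger parallel gripper is mounted at the origin on the work surface. World frame = base frame: x ahead of the robot, y to its left, z up, the work surface at z = 0. Lengths are in m, angles in degrees, forces in N, time in s.
With the tool pointing down it reaches from about 0.25 to 0.725 m from the base axis. Payload 9.7 kg.
Tool frame: the origin (TCP) lies at the very end of the fingers, on their centre line; the grasp point (between the pads) lies 19 mm behind it; z points along the fingers, y is the line along which they close (so a half turn about z gives the same grasp; the last joint's range is limited). The gripper opens to 85 mm and grips with 20 to 120 N. Pads are 22 mm wide; open, the fingers measure 114 mm over their backs; the gripper's body (76 mm by 85 mm) begins 54 mm behind the grasp point. The pads swing forward as they close: fully open they stand 13 mm farther back than shut.
Start: joints at [75.745, 4.979, 10.078, 95.1, 0, 90], TCP at [0.135, 0.533, 0.231] pointing down, gripper open.
Joint ranges: [-179.16, 179.16], [-48.56, 103.87], [-65.8, 70.77], [-126.05, 130.52], [-82.76, 87.17], [-180, 180]. Speed limits (degrees/s): [127.2, 127.2, 147.25, 180, 180, 180].

### API

Orientations are given as [roll, pitch, yaw] about the fixed x, y, z axes, in that order (R = Rz(yaw) Ry(pitch) Rx(roll)).
In Python, from workcell import telemetry, optics, workorder gives the robot as it stands.
- The arm moves only by the shell command python3 -m handwheel 'ROWS' [FORCE]. ROWS is JSON, a list of rows, each an object of numbers: "tx", "ty", "tz": the shift along the tool's x, y, z in m; "ax", "ay", "az": the turn, a rotation vector about the tool's x, y, z in degrees; "jaw": the gripper command: -1 is shut, 1 is fully open, values between are in proportion. A call has exactly 10 rows; each row shifts and turns the commanded pose from where the row before left it, along the tool's axes as they then stand; what a row does not reach is not made up. A row lasts 1/8 s, in which the tool goes at most 62.5 mm and 10.7 degrees, less where a joint would pass 70% of its speed; a pose out of reach is approached as far as the arm can. A call is refused whole if a number of a shift passes 0.0625 or a number of a turn 10.7, either way. A call with a gripper value outside its range is refused whole. The fingers move at their own pace and stop on an object; FORCE is the grip in N (left out, the last holds). Time passes only in rows, so rows that do not move let the fingers close, or fill a call up. It gives the time, the measured TCP pose, the force, the opening and the grip force at its end, in the units of the state.
- telemetry.get_obs(): the state, without advancing time (a new reading comes with each control period).
- optics.camera(name): name is "scene" or "top" or "wrist"; returns a dict with "color" (400x640x3 uint8, red, green, blue), "K" (3x3 intrinsics, pixels), "extrinsics" (4x4, takes a point from camera to world coordinates); the wrist camera has in their place "mount" (4x4, takes a point from camera to tool coordinates, whose origin is the TCP and whose axes are the flange's). Camera axes: x right, y down, z forward; pixel columns grow to the right and rows downward; lengths in m; the calibration is good to about 2 mm. A picture is of the moment at which its call begins: read the wrist's pose just before it. There is no depth.
- workorder.job_done(): hands the job in; it is judged then, once.
The state is a dict: "time": time; "q": joint angles; "qd": joint speeds; "joint_efforts": joint torques, N m; "ee_pos": TCP position; "tcp_rot": TCP orientation; "wrist_force": force on the tool from outside, world axes, zero at the start; "torque": the same for the moment, N m; "opening": finger opening in m; "grasp_force": force on a finger pad.
Only numpy, scipy, OpenCV 4.12 (cv2) and the standard library are available. Lean on these libraries where they do the work, as an engineer would, in place of code of your own. Each camera call takes 0.05 s, during which the arm holds its last target. There are 200 camera calls.

### The job

Push the pump body low along the floor of the wash bay in through the pair of sprung flaps, far enough that both flaps swing shut behind it and it stands upright on the bay floor. Then throw the isolator, the switch box with the wide U-shaped lever under its carrying handle, right over its centre until it snaps fully to its other side. Leave the lamp switch with the small ball-ended lever as it is, do not shift either switch box from its place, and do not knock over the spray bottle.

Things in the scene. Friction and masses are not known exactly. Their poses are not given: they have to be found in the camera images.
- pump_body: Loose aluminium hydraulic pump body, about 0.55 kg: a block 100 (x) x 70 (y) x 35 mm high with a square boss 36 x 36 mm on the middle of its top, reaching 71 mm above the underside; the boss is the natural grip. Origin: centre of the underside, z up. Either end may go first.
- wash_bay: Fixed open-topped steel wash bay. Origin: middle of the gateway (x = 0) at bench level; +x leads through the gate into the bay, y across. Floor plate 150 mm wide, top at z = 6 mm, from x = -120 (an open apron before the gate) to 230 mm. Side walls 86 mm high, inner faces y = +-72 mm; end wall's inner face x = 224 mm. Gate posts 16 mm square, 95 mm high at y = +-76 mm; nothing overhead.
- bay_middle (a point): Middle of the loading place on the bay floor (z = 6 mm), 150 mm in from the gate along the bay's x. The pump body's origin must end 112 to 185 mm in from the gate, so that its rear is out of the flaps' sweep.
- flap_left (a joint): Angle of the gate's sprung leaf on the bay's +y side: 0 shut, grows as it swings into the bay, to 1.57; it does not open outward. Upright hinge at x = 0, y = 66 mm; aluminium leaf reaching to y = 4 mm, 6 mm thick, z = 10 to 84 mm. A spring shuts it (about 1 N at its free edge at first, 3 to 4 N wide open).
- flap_right (a joint): The same for the leaf on the -y side (hinge at y = -66 mm), the mirror image: 0 shut, grows as it swings into the bay.
- isolator_box: Isolator switch box: grey housing 110 (x) x 84 (y) mm, top at 45 mm, on a base 126 x 144 x 8 mm. A fixed carrying handle (12 mm bar, posts at x = 0, y = +-66 mm, top bar at z = 200 mm) arches over it, so nothing can follow the lever over from straight above. Loose on the bench, about 5 kg: over 20 N up at the lever tips it, 40 N slides it. Origin: centre of the underside.
- isolator (a joint): Angle of the isolator's U-shaped lever, about the box's y axis at x = 0, z = 45 mm: 0 = off, leaning 1.2 rad from upright to -x; 1.2 = upright (snap centre); 2.4 = on, leaning 1.2 rad to +x. An over-centre spring drives it from upright to either stop (7 to 9 N at the crossbar to move it from off to near the centre); friction can hold it within about 0.15 rad of upright.
- bail_bar (a point): Middle of the crossbar of the isolator's lever: black round bar 16 mm thick along the box's y axis, 80 mm from the pivot. Two steel arms 12 mm thick at y = +-50 mm beside the housing leave 88 mm of clear bar. At off it is 75 mm to -x of the pivot, 74 mm above the bench and free underneath; upright, 125 mm. A finger slanting in from the -x side fits under it.
- lamp_box: Lamp switch box, the same housing, base, carrying handle and weight as the isolator's, loose on the bench; it carries a small single lever 60 mm long with a 24 mm black ball end. Leave it alone. Origin: centre of the underside.
- lamp_switch (a joint): Angle of the lamp switch's ball-ended lever (rad): 0 = off, leaning to its box's -x side; 1.0 = on. Must stay off.
- spray: Standing white bottle, diameter 60, height 170 mm, a bystander. Origin: centre of the underside.
Mind the look-alikes: they are no part of the job. Leave any purple or turquoise look-alike of the pump_body alone.

How it is judged:
By the outcome, as a careful person would: the job done as asked, in the order asked, and still so for the second after the job is handed in, with the robot touching nothing.
It also fails if it takes over 67 s, if anything falls off the work surface, if the arm or the gripper's body presses on something with over 40 N, if the wrist force passes 120 N, or if a joint passes its speed limit or range.

## Working session

There is one attempt and no reset: what is moved stays moved. The work goes in short steps, Python scripts to look and compute and a shell command to move; the robot and the scene stay as the last step left them, time stands still between calls to the robot, and variables do not carry over. Pictures are saved under pics/ and viewed, at most 12 in all, crops included, and the job is handed in when it is done.

```bash
ls; mkdir -p pics; python3 - <<'E'
from workcell import telemetry, optics
import cv2,numpy as np,pickle
o=telemetry.get_obs(); print({k:np.round(v,3).tolist() for k,v in o.items()})
D={}
for n in("scene","top"):
    c=optics.camera(n); D[n]=c; cv2.imwrite(f"pics/{n}0.png",c["color"][:,:,::-1]); print(n,c["K"].tolist() ,np.round(c["extrinsics"],4).tolist())
pickle.dump(D,open("cams.pkl","wb"))
E
```

```text
pics
{'time': 0.0, 'q': [75.745, 5.012, 10.036, 95.1, 0.001, 90.0], 'qd': [-0.082, -0.016, -0.032, -0.003, 0.013, 0.011], 'joint_efforts': [-0.001, -52.039, 46.481, 0.016, -0.0, -0.0], 'ee_pos': [0.135, 0.533, 0.231], 'tcp_rot': [-179.924, -0.001, 165.745], 'wrist_force': [-0.626, 0.33, -0.813], 'torque': [-0.008, -0.035, -0.023], 'grasp_force': 0.0, 'opening': 0.085}
scene [[453.99354787404314, 0.0, 323.40240348088224], [0.0, 453.99354787404314, 191.78573256366158], [0.0, 0.0, 1.0]] [[0.6007, 0.6441, -0.4736, 1.1341], [0.7995, -0.4891, 0.3487, -0.4928], [-0.007, -0.5881, -0.8088, 1.1833], [0.0, 0.0, 0.0, 1.0]]
top [[410.48694945347074, 0.0, 326.8729598953395], [0.0, 410.48694945347074, 199.44462609314232], [0.0, 0.0, 1.0]] [[0.0003, -0.9962, 0.0868, 0.3901], [-0.9997, -0.0024, -0.0234, -0.0081], [0.0235, -0.0867, -0.996, 1.0682], [0.0, 0.0, 0.0, 1.0]]
```

View pics/scene0.png

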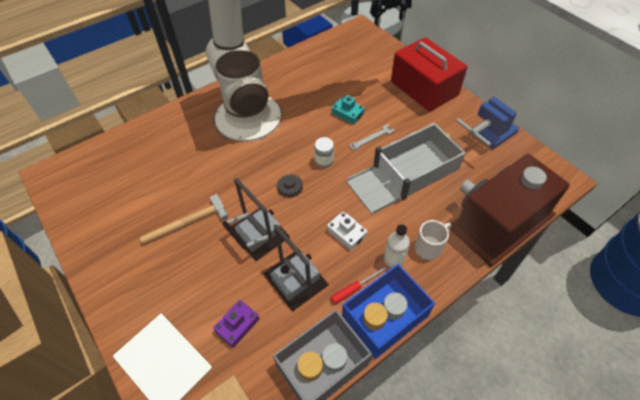

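View pics/top0.png

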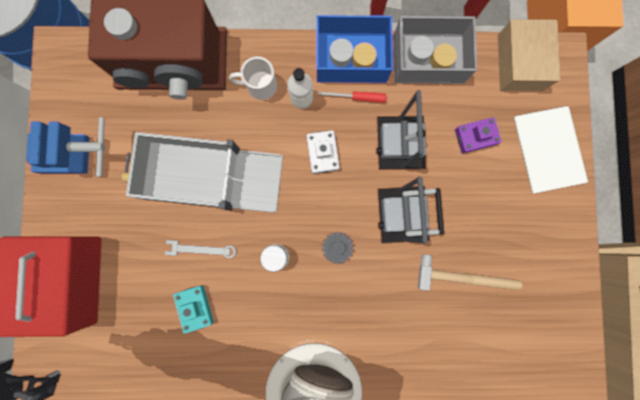

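```bash
python3 - <<'E'
import cv2,numpy as np,pickle
D=pickle.load(open("cams.pkl","rb"))
t=D["top"]["color"][:,:,::-1]; s=D["scene"]["color"][:,:,::-1]
a=cv2.resize(t[80:260,280:460],(600,600),interpolation=cv2.INTER_CUBIC)
cv2.imwrite("pics/c1.png",a[:, :])
b=cv2.resize(t[120:220,115:295],None,fx=4.4,fy=4.4,interpolation=cv2.INTER_CUBIC)
cv2.imwrite("pics/c2.png",b)
E
```

```text
(no output)
```

View pics/c1.png

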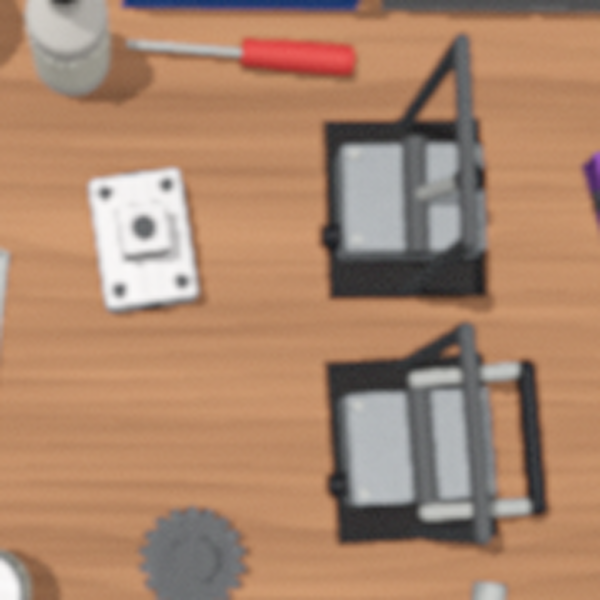

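View pics/c2.png

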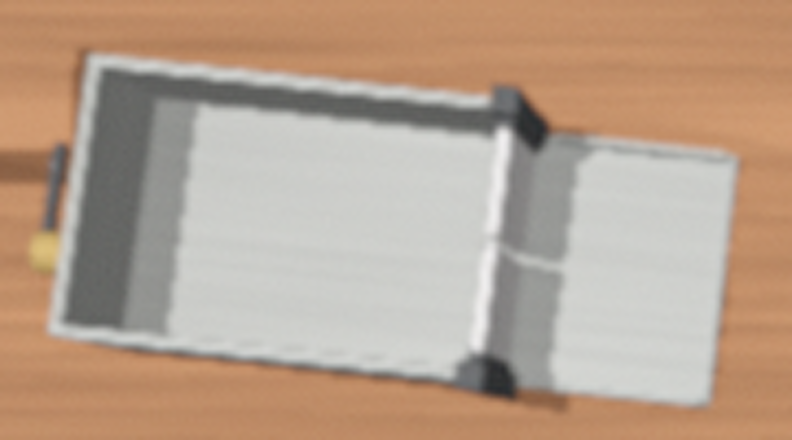

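Pump body = white block at top (323,151) (aluminium colour; purple at (478,135) and turquoise at (193,308) are look‑alikes). Isolator = lower box (408,213), with a U‑bar from (438,190) to (442,233). Lamp = upper box (402,140), with a ball lever. Bay gate is at about (228,173), with the apron to its right.

```bash
cat > h.py <<'E'
import numpy as np,pickle
def cast(c,px,z,E=None):
    E=np.array(c["extrinsics"]) if E is None else E
    d=E[:3,:3]@np.linalg.solve(np.array(c["K"]),[px[0],px[1],1.]); o=E[:3,3]
    return o+d*(z-o[2])/d[2]
E
python3 - <<'E'
from h import *
D=pickle.load(open("cams.pkl","rb"));t=D["top"]
c1=lambda x,y:((x+.5)*.3+279.5,(y+.5)*.3+79.5)
c2=lambda x,y:((x+.5)/4.4+114.5,(y+.5)/4.4+119.5)
P=lambda n,p,z:print(n,np.round(cast(t,p,z)[:2],4))
for i,p in enumerate([(90,183),(180,169),(200,296),(110,310)]):P("pumptop",c1(*p),.035)
P("boss",c1(145,228),.071)
for p in[(738,155),(710,405)]:P("apron",c2(*p),.006)
for p in[(87,54),(50,333)]:P("endwalltop outer",c2(*p),.086)
for p in[(508,98),(480,368)]:P("post top",c2(*p),.095)
for p in[(528,362),(541,514)]:P("bail",c1(*p),.074)
for p in[(327,365),(340,542)]:P("iso base +x corners",c1(*p),.008)
for p in[(465,330),(483,538)]:P("iso handle",c1(*p),.2)
for p in[(325,123),(330,297)]:P("lamp base",c1(*p),.008)
for p in[(462,42),(470,255)]:P("lamp handle",c1(*p),.2)
P("spray",c1(72,90),.0)
P("spraytop",c1(68,0),.17)
for p in[(410,375),(530,370),(420,512),(540,508)]:P("arms",c1(*p),.06)
E
```

```text
pumptop [0.6467 0.0194]
pumptop [ 0.6581 -0.0497]
pumptop [ 0.5594 -0.0649]
pumptop [0.5483 0.0038]
boss [ 0.6042 -0.0223]
apron [0.5995 0.0835]
apron [0.4506 0.0985]
endwalltop outer [0.638  0.4329]
endwalltop outer [0.4844 0.4465]
post top [0.6128 0.2011]
post top [0.4653 0.213 ]
bail [ 0.5049 -0.3043]
bail [ 0.3935 -0.3112]
iso base +x corners [ 0.5097 -0.1657]
iso base +x corners [ 0.372  -0.1743]
iso handle [ 0.511  -0.2264]
iso handle [ 0.3778 -0.2354]
lamp base [ 0.7031 -0.1661]
lamp base [ 0.5635 -0.1686]
lamp handle [ 0.7013 -0.2281]
lamp handle [ 0.5599 -0.2306]
spray [0.7309 0.0351]
spraytop [0.7389 0.0313]
arms [ 0.4966 -0.2198]
arms [ 0.5006 -0.3098]
arms [ 0.3949 -0.2257]
arms [ 0.3979 -0.3149]
```

```bash
cat >> h.py <<'E'
def delta(p,rpy):
    from scipy.spatial.transform import Rotation as R
    from workcell import telemetry
    o=telemetry.get_obs(); a=R.from_euler("xyz",o["tcp_rot"],degrees=True); b=R.from_euler("xyz",rpy,degrees=True)
    print("t",o["time"],"tool shift mm",np.round(a.inv().apply(np.array(p)-o["ee_pos"])*1e3,1),"turn",np.round((a.inv()*b).as_rotvec(degrees=True),2),"shift mm after turn",np.round(b.inv().apply(np.array(p)-o["ee_pos"])*1e3,1))
E
python3 -m handwheel '[{"tx":-0.04,"ty":-0.029,"jaw":1},{"tx":-0.045,"ty":-0.0325,"jaw":1},{"tx":-0.045,"ty":-0.0325,"jaw":1},{"tx":-0.045,"ty":-0.0325,"jaw":1},{"tx":-0.045,"ty":-0.0325,"jaw":1},{"tx":-0.045,"ty":-0.0325,"jaw":1},{"tx":-0.045,"ty":-0.0325,"jaw":1},{"tx":-0.045,"ty":-0.0325,"jaw":1},{"tx":-0.045,"ty":-0.0325,"jaw":1},{"tx":-0.045,"ty":-0.0325,"jaw":1}]'
python3 -c "
from h import *
delta([.603,-.023,.2],[180,0,99])"
```

```text
t 0.1 tool shift mm [-590.1 -423.6   31.1] turn [-6.000e-02  4.000e-02  6.675e+01] shift mm after turn [-622.2  374.9   30.6]$[0]: bad value
```

```bash
python3 -m handwheel '[{"tx":-0.04,"ty":-0.029,"tz":0,"ax":0,"ay":0,"az":0,"jaw":1},{"tx":-0.045,"ty":-0.0325,"tz":0,"ax":0,"ay":0,"az":0,"jaw":1},{"tx":-0.045,"ty":-0.0325,"tz":0,"ax":0,"ay":0,"az":0,"jaw":1},{"tx":-0.045,"ty":-0.0325,"tz":0,"ax":0,"ay":0,"az":0,"jaw":1},{"tx":-0.045,"ty":-0.0325,"tz":0,"ax":0,"ay":0,"az":0,"jaw":1},{"tx":-0.045,"ty":-0.0325,"tz":0,"ax":0,"ay":0,"az":0,"jaw":1},{"tx":-0.045,"ty":-0.0325,"tz":0,"ax":0,"ay":0,"az":0,"jaw":1},{"tx":-0.045,"ty":-0.0325,"tz":0,"ax":0,"ay":0,"az":0,"jaw":1},{"tx":-0.045,"ty":-0.0325,"tz":0,"ax":0,"ay":0,"az":0,"jaw":1},{"tx":-0.045,"ty":-0.0325,"tz":0,"ax":0,"ay":0,"az":0,"jaw":1}]'
python3 -c "
from h import *
delta([.603,-.023,.2],[180,0,99])"
```

```text
time: 1.35
ee_pos: [0.4884, 0.1102, 0.2311]
tcp_rot: [180.0, -0.0, 165.7]
wrist_force: [1.1, 1.3, 0.5]
opening: 0.0852
grasp_force: 0.0
t 1.35 tool shift mm [-143.9 -100.9   31.1] turn [-0.000e+00 -1.000e-02  6.674e+01] shift mm after turn [-149.5   92.3   31.1]
```

```bash
python3 -m handwheel '[{"tx":-0.048,"ty":-0.034,"tz":0,"ax":0,"ay":0,"az":0,"jaw":1},{"tx":-0.048,"ty":-0.034,"tz":0,"ax":0,"ay":0,"az":0,"jaw":1},{"tx":-0.048,"ty":-0.034,"tz":0,"ax":0,"ay":0,"az":0,"jaw":1},{"tx":0,"ty":0,"tz":0.004,"ax":0,"ay":0,"az":9.5,"jaw":1},{"tx":0,"ty":0,"tz":0.004,"ax":0,"ay":0,"az":9.5,"jaw":1},{"tx":0,"ty":0,"tz":0.004,"ax":0,"ay":0,"az":9.5,"jaw":1},{"tx":0,"ty":0,"tz":0.004,"ax":0,"ay":0,"az":9.5,"jaw":1},{"tx":0,"ty":0,"tz":0.004,"ax":0,"ay":0,"az":9.5,"jaw":1},{"tx":0,"ty":0,"tz":0.004,"ax":0,"ay":0,"az":9.5,"jaw":1},{"tx":0,"ty":0,"tz":0.004,"ax":0,"ay":0,"az":9.5,"jaw":1}]'
python3 - <<'E'
from h import *
delta([.603,-.023,.041],[180,0,99])
from workcell import telemetry,optics
from scipy.spatial.transform import Rotation as R
import cv2
o=telemetry.get_obs(); c=optics.camera("wrist"); cv2.imwrite("pics/w1.png",c["color"][:,:,::-1])
T=np.eye(4);T[:3,:3]=R.from_euler("xyz",o["tcp_rot"],degrees=True).as_matrix();T[:3,3]=o["ee_pos"]
E=T@np.array(c["mount"]); pickle.dump((c["K"],E),open("w1.pkl","wb")); print(np.round(E,3).tolist())
E
```

```text
time: 2.6
ee_pos: [0.6019, -0.0224, 0.2026]
tcp_rot: [-179.9, -0.0, 98.9]
wrist_force: [-0.2, 0.5, -0.7]
opening: 0.0852
grasp_force: 0.0
t 2.6 tool shift mm [ -0.8   1.2 161.6] turn [-0.05 -0.01 -0.07] shift mm after turn [ -0.7   1.  161.6]
[[0.988, 0.147, 0.048, 0.589], [0.155, -0.937, -0.314, 0.059], [-0.001, 0.318, -0.948, 0.346], [0.0, 0.0, 0.0, 1.0]]
```

View pics/w1.png

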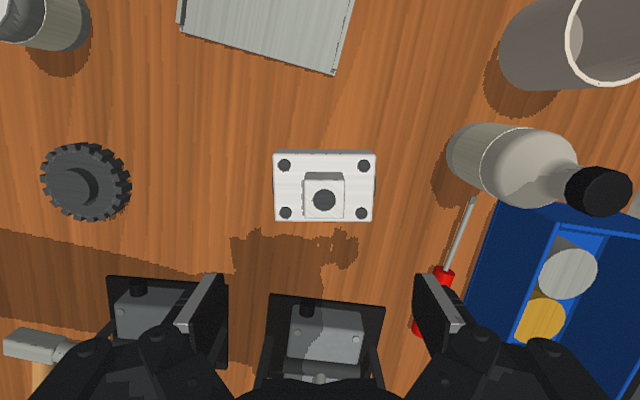

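Wrist view: pump top corners at about (274,154), (377,154), (373,221), (276,221), with the boss hole at (324,200). It is square to the gripper. Apron edge runs from (180,31) to (334,75).

```bash
python3 - <<'E'
from h import *
K,E=pickle.load(open("w1.pkl","rb"));c={"K":K}
P=[cast(c,p,.035,E)[:2] for p in[(274,153),(377,153),(373,221),(276,221)]]
print(np.round(P,4),np.mean(P,0)); a=P[1]-P[0];b=P[2]-P[3];print(np.degrees(np.arctan2(a[1],a[0])),np.degrees(np.arctan2(b[1],b[0])),np.linalg.norm(a),np.linalg.norm(b))
print("boss",cast(c,(324,200),.071,E))
A=[cast(c,p,.006,E)[:2] for p in[(180,31),(334,75)]];print("apron",A)
E
```

```text
[[ 0.554   0.0061]
 [ 0.6506  0.0213]
 [ 0.6612 -0.0467]
 [ 0.5637 -0.0621]] [ 0.60736449 -0.02034199]
8.935510982817876 8.94986979072823 0.09782465657407974 0.09864490687260857
boss [ 0.60612577 -0.02186907  0.071     ]
apron [array([0.45180217, 0.09989428]), array([0.59952622, 0.08477917])]
```

```bash
python3 -m handwheel '[{"tx":0,"ty":0.004,"tz":0.02,"ax":0,"ay":0,"az":0,"jaw":1},{"tx":0,"ty":0,"tz":0.03,"ax":0,"ay":0,"az":0,"jaw":1},{"tx":0,"ty":0,"tz":0.03,"ax":0,"ay":0,"az":0,"jaw":1},{"tx":0,"ty":0,"tz":0.03,"ax":0,"ay":0,"az":0,"jaw":1},{"tx":0,"ty":0,"tz":0.03,"ax":0,"ay":0,"az":0,"jaw":1},{"tx":0,"ty":0,"tz":0.02,"ax":0,"ay":0,"az":0,"jaw":1},{"tx":0,"ty":0,"tz":0,"ax":0,"ay":0,"az":0,"jaw":1},{"tx":0,"ty":0,"tz":0,"ax":0,"ay":0,"az":0,"jaw":-1},{"tx":0,"ty":0,"tz":0,"ax":0,"ay":0,"az":0,"jaw":-1},{"tx":0,"ty":0,"tz":0,"ax":0,"ay":0,"az":0,"jaw":-1}]' 50
python3 -m handwheel '[{"tx":0,"ty":0,"tz":0,"ax":0,"ay":0,"az":0,"jaw":-1},{"tx":0,"ty":0,"tz":0,"ax":0,"ay":0,"az":0,"jaw":-1},{"tx":0,"ty":0,"tz":0,"ax":0,"ay":0,"az":0,"jaw":-1},{"tx":0,"ty":0,"tz":0,"ax":0,"ay":0,"az":0,"jaw":-1},{"tx":0,"ty":0,"tz":-0.01,"ax":0,"ay":0,"az":0,"jaw":-1},{"tx":0,"ty":0,"tz":-0.01,"ax":0,"ay":0,"az":0,"jaw":-1},{"tx":0,"ty":0,"tz":-0.01,"ax":0,"ay":0,"az":0,"jaw":-1},{"tx":0,"ty":0,"tz":-0.01,"ax":0,"ay":0,"az":0,"jaw":-1},{"tx":0,"ty":0,"tz":0,"ax":0,"ay":0,"az":0,"jaw":-1},{"tx":0,"ty":0,"tz":0,"ax":0,"ay":0,"az":0,"jaw":-1}]' 50
```

```text
time: 3.9
ee_pos: [0.6064, -0.0219, 0.0445]
tcp_rot: [179.9, 0.0, 99.3]
wrist_force: [1.9, 0.9, -1.5]
opening: 0.0352
grasp_force: 51.4
time: 5.15
ee_pos: [0.6058, -0.0218, 0.083]
tcp_rot: [-180.0, -0.0, 99.2]
wrist_force: [-0.0, 0.1, -4.5]
opening: 0.0355
grasp_force: 51.4
```

```bash
python3 -m handwheel '[{"tx":0,"ty":0,"tz":0,"ax":0,"ay":0,"az":-9.4,"jaw":-1},{"tx":0,"ty":0,"tz":0,"ax":0,"ay":0,"az":-9.4,"jaw":-1},{"tx":0,"ty":0,"tz":0,"ax":0,"ay":0,"az":-9.4,"jaw":-1},{"tx":0,"ty":0,"tz":0,"ax":0,"ay":0,"az":-9.4,"jaw":-1},{"tx":0,"ty":0,"tz":0,"ax":0,"ay":0,"az":-9.4,"jaw":-1},{"tx":0,"ty":0,"tz":0,"ax":0,"ay":0,"az":-9.4,"jaw":-1},{"tx":0,"ty":0,"tz":0,"ax":0,"ay":0,"az":-9.4,"jaw":-1},{"tx":0,"ty":0,"tz":0,"ax":0,"ay":0,"az":-9.3,"jaw":-1},{"tx":0,"ty":0,"tz":0,"ax":0,"ay":0,"az":0,"jaw":-1},{"tx":0,"ty":0,"tz":0,"ax":0,"ay":0,"az":0,"jaw":-1}]'
python3 - <<'E'
from h import *
delta([.5306,.135,.083],[180,0,174.3])
E
```

```text
time: 6.4
ee_pos: [0.6058, -0.0217, 0.083]
tcp_rot: [-180.0, -0.0, 174.1]
wrist_force: [0.3, -0.1, -4.1]
opening: 0.0351
grasp_force: 51.3
t 6.4 tool shift mm [ 90.8 148.3   0. ] turn [-0.   -0.03 -0.15] shift mm after turn [ 90.4 148.5  -0. ]
```

```bash
python3 -m handwheel '[{"tx":0.018,"ty":0.0297,"tz":0,"ax":0,"ay":0,"az":0,"jaw":-1},{"tx":0.018,"ty":0.0297,"tz":0,"ax":0,"ay":0,"az":0,"jaw":-1},{"tx":0.018,"ty":0.0297,"tz":0,"ax":0,"ay":0,"az":0,"jaw":-1},{"tx":0.018,"ty":0.0297,"tz":0,"ax":0,"ay":0,"az":0,"jaw":-1},{"tx":0.0188,"ty":0.0295,"tz":0,"ax":0,"ay":0,"az":0,"jaw":-1},{"tx":0,"ty":0,"tz":0.01,"ax":0,"ay":0,"az":0,"jaw":-1},{"tx":0,"ty":0,"tz":0.01,"ax":0,"ay":0,"az":0,"jaw":-1},{"tx":0,"ty":0,"tz":0.007,"ax":0,"ay":0,"az":0,"jaw":-1},{"tx":0,"ty":0,"tz":0.005,"ax":0,"ay":0,"az":0,"jaw":-1},{"tx":0,"ty":0,"tz":0,"ax":0,"ay":0,"az":0,"jaw":-1}]'
python3 - <<'E'
from h import *
delta([.5306,.135,.05],[180,0,174.3])
from workcell import telemetry,optics
from scipy.spatial.transform import Rotation as R
import cv2
o=telemetry.get_obs(); c=optics.camera("wrist"); cv2.imwrite("pics/w2.png",c["color"][:,:,::-1])
T=np.eye(4);T[:3,:3]=R.from_euler("xyz",o["tcp_rot"],degrees=True).as_matrix();T[:3,3]=o["ee_pos"]
E=T@np.array(c["mount"]); pickle.dump((c["K"],E),open("w2.pkl","wb"))
E
```

```text
time: 7.65
ee_pos: [0.5304, 0.1343, 0.0511]
tcp_rot: [-180.0, -0.0, 174.3]
wrist_force: [-0.1, -0.3, -5.1]
opening: 0.0354
grasp_force: 51.7
t 7.65 tool shift mm [-0.2  0.8  1.1] turn [-0.   -0.01 -0.01] shift mm after turn [-0.2  0.8  1.1]
```

View pics/w2.png

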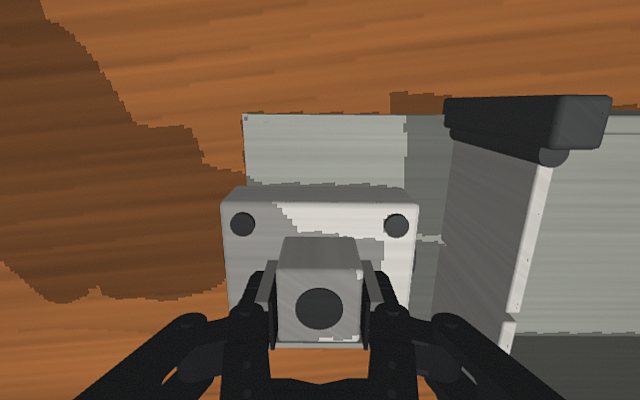

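Wrist view: pump over the apron, parallel to its edge (row ~114). The shut flaps are just ahead, with the free-edge gap at (512,318) and the post top at (445–612, 97–150).

```bash
python3 - <<'E'
from h import *
K,E=pickle.load(open("w2.pkl","rb"));c={"K":K}
a=np.radians(84.3);u=np.array([np.cos(a),np.sin(a)]);v=np.array([-u[1],u[0]]);t=np.array([.5304,.1343])
f=lambda n,p,z:print(n,np.round([(cast(c,p,z,E)[:2]-t)@u,(cast(c,p,z,E)[:2]-t)@v],4))
f("apron corner (-.12,.075)",(244,113),.006);f("apron edge",(404,116),.006)
f("pump far L",(221,203),.043);f("pump far R",(419,203),.043);f("hole",(319,309),.079)
f("post outer",(444,99),.095);f("post outer",(611,96),.095);f("post in",(603,148),.095)
f("flap gap top",(513,316),.084)
E
```

```text
apron corner (-.12,.075) [-0.0407  0.0759]
apron edge [0.048  0.0742]
pump far L [-0.0468  0.0352]
pump far R [0.0493 0.0352]
hole [0.0007 0.0003]
post outer [0.0367 0.0827]
post outer [0.0846 0.0835]
post in [0.0864 0.0687]
flap gap top [0.0784 0.0006]
```

```bash
python3 -m handwheel '[{"tx":0,"ty":0.01,"tz":0.001,"ax":0,"ay":0,"az":0,"jaw":-1},{"tx":0,"ty":0.018,"tz":0,"ax":0,"ay":0,"az":0,"jaw":-1},{"tx":0,"ty":0.02,"tz":0,"ax":0,"ay":0,"az":0,"jaw":-1},{"tx":0,"ty":0.02,"tz":0,"ax":0,"ay":0,"az":0,"jaw":-1},{"tx":0,"ty":0.02,"tz":0,"ax":0,"ay":0,"az":0,"jaw":-1},{"tx":0,"ty":0.02,"tz":0,"ax":0,"ay":0,"az":0,"jaw":-1},{"tx":0,"ty":0.02,"tz":0,"ax":0,"ay":0,"az":0,"jaw":-1},{"tx":0,"ty":0.02,"tz":0,"ax":0,"ay":0,"az":0,"jaw":-1},{"tx":0,"ty":0.02,"tz":0,"ax":0,"ay":0,"az":0,"jaw":-1},{"tx":0,"ty":0.02,"tz":0,"ax":0,"ay":0,"az":0,"jaw":-1}]'
```

```text
time: 8.95
ee_pos: [0.5487, 0.323, 0.0505]
tcp_rot: [-180.0, 0.0, 174.3]
wrist_force: [-0.5, -3.5, -1.4]
opening: 0.0353
grasp_force: 52.4
```

```bash
python3 -m handwheel '[{"tx":0,"ty":0.02,"tz":0,"ax":0,"ay":0,"az":0,"jaw":-1},{"tx":0,"ty":0.015,"tz":0,"ax":0,"ay":0,"az":0,"jaw":-1},{"tx":0,"ty":0.005,"tz":0,"ax":0,"ay":0,"az":0,"jaw":-1},{"tx":0,"ty":0,"tz":0,"ax":0,"ay":0,"az":0,"jaw":-1},{"tx":0,"ty":0,"tz":0.0005,"ax":0,"ay":0,"az":0,"jaw":-1},{"tx":0,"ty":0,"tz":0,"ax":0,"ay":0,"az":0,"jaw":-1},{"tx":0,"ty":0,"tz":0,"ax":0,"ay":0,"az":0,"jaw":-1},{"tx":0,"ty":0,"tz":0,"ax":0,"ay":0,"az":0,"jaw":-1},{"tx":0,"ty":0,"tz":0,"ax":0,"ay":0,"az":0,"jaw":-1},{"tx":0,"ty":0,"tz":0,"ax":0,"ay":0,"az":0,"jaw":-1}]'
```

```text
time: 10.2
ee_pos: [0.5529, 0.3622, 0.0505]
tcp_rot: [179.9, 0.0, 174.3]
wrist_force: [-0.7, 5.2, 3.2]
opening: 0.0351
grasp_force: 52.8
```

```bash
python3 -m handwheel '[{"tx":0,"ty":0,"tz":0,"ax":0,"ay":0,"az":0,"jaw":0.3},{"tx":0,"ty":0,"tz":0,"ax":0,"ay":0,"az":0,"jaw":0.3},{"tx":0,"ty":0,"tz":0,"ax":0,"ay":0,"az":0,"jaw":0.3},{"tx":0,"ty":0,"tz":-0.01,"ax":0,"ay":0,"az":0,"jaw":0.3},{"tx":0,"ty":0,"tz":-0.02,"ax":0,"ay":0,"az":0,"jaw":0.3},{"tx":0,"ty":0,"tz":-0.03,"ax":0,"ay":0,"az":0,"jaw":0.3},{"tx":0,"ty":0,"tz":-0.04,"ax":0,"ay":0,"az":0,"jaw":0.3},{"tx":0,"ty":0,"tz":-0.05,"ax":0,"ay":0,"az":0,"jaw":0.3},{"tx":0,"ty":0,"tz":-0.05,"ax":0,"ay":0,"az":0,"jaw":0.3},{"tx":0,"ty":0,"tz":-0.05,"ax":0,"ay":0,"az":0,"jaw":-1}]'
python3 - <<'E'
from h import *
from workcell import telemetry,optics
import cv2
c=optics.camera("wrist")["color"][:,:,::-1];s=optics.camera("scene")["color"][110:230,330:490,::-1]
cv2.imwrite("pics/chk.png",np.hstack([cv2.resize(c,(400,250)),cv2.resize(s,(400,250),interpolation=cv2.INTER_CUBIC)]))
E
```

```text
time: 11.45
ee_pos: [0.5522, 0.3613, 0.3035]
tcp_rot: [179.9, 0.1, 174.3]
wrist_force: [-1.0, -0.1, -0.3]
opening: 0.0386
grasp_force: 0.0
```

View pics/chk.png

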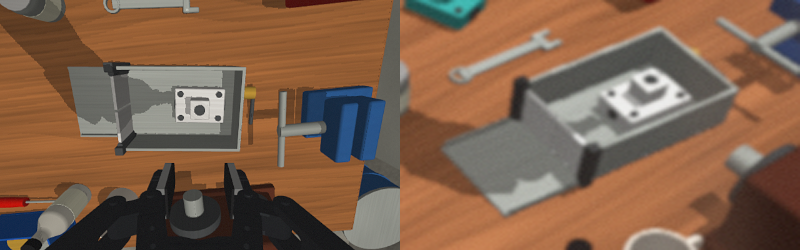

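Pump body stands upright in the bay with both flaps shut (left and right views agree). Next is the isolator: turn, then transit high.

```bash
python3 -m handwheel '[{"tx":0,"ty":0,"tz":0,"ax":0,"ay":0,"az":10.1,"jaw":-1},{"tx":0,"ty":0,"tz":0,"ax":0,"ay":0,"az":10.1,"jaw":-1},{"tx":0,"ty":0,"tz":0,"ax":0,"ay":0,"az":10.1,"jaw":-1},{"tx":0,"ty":0,"tz":0,"ax":0,"ay":0,"az":10.1,"jaw":-1},{"tx":0,"ty":0,"tz":0,"ax":0,"ay":0,"az":10.1,"jaw":-1},{"tx":0,"ty":0,"tz":0,"ax":0,"ay":0,"az":10.1,"jaw":-1},{"tx":0,"ty":0,"tz":0,"ax":0,"ay":0,"az":10.1,"jaw":-1},{"tx":0,"ty":0,"tz":0,"ax":0,"ay":0,"az":10.1,"jaw":-1},{"tx":0,"ty":0,"tz":0,"ax":0,"ay":0,"az":0,"jaw":-1},{"tx":0,"ty":0,"tz":0,"ax":0,"ay":0,"az":0,"jaw":-1}]'
cat >> h.py <<'E'
from scipy.spatial.transform import Rotation as R
C=np.array([.4445,-.2325]);U=np.array([-.063,.998])
def iso(ux,z,al):
    "TCP world and rpy for box-plane point (ux,z) with fingers al deg below horizontal"
    r=(R.from_euler("xyz",[180,0,93.6],degrees=True)*R.from_euler("y",90-al,degrees=True)).as_euler("xyz",degrees=True)
    return np.r_[C+U*ux,z],r
E
python3 - <<'E'
from h import *
for a in[(-.15,.3,35),(-.15,.089,35),(-.0777,.0527,35)]: p,r=iso(*a);print(p,r);delta(p,r)
E
```

```text
time: 12.8
ee_pos: [0.5526, 0.3616, 0.3002]
tcp_rot: [180.0, -0.0, 93.8]
wrist_force: [0.5, 0.1, 0.8]
opening: -0.0001
grasp_force: 0.0
[ 0.45395 -0.3822   0.3    ] [180.  -55.   93.6]
t 12.8 tool shift mm [-735.7 -147.3    0. ] turn [-0.06 54.99  0.16] shift mm after turn [-422.4 -145.1 -602.9]
[ 0.45395 -0.3822   0.089  ] [180.  -55.   93.6]
t 12.8 tool shift mm [-735.7 -147.4  211. ] turn [-0.06 54.99  0.16] shift mm after turn [-595.2 -145.1 -481.8]
[ 0.4493951 -0.3100446  0.0527   ] [180.  -55.   93.6]
t 12.8 tool shift mm [-663.4 -147.2  247.3] turn [-0.06 54.99  0.16] shift mm after turn [-583.5 -145.1 -401.8]
```

```bash
python3 -m handwheel '[{"tx":-0.04,"ty":-0.01,"tz":0,"ax":0,"ay":0,"az":0,"jaw":-1},{"tx":-0.053,"ty":-0.0105,"tz":0,"ax":0,"ay":0,"az":0,"jaw":-1},{"tx":-0.053,"ty":-0.0105,"tz":0,"ax":0,"ay":0,"az":0,"jaw":-1},{"tx":-0.053,"ty":-0.0105,"tz":0,"ax":0,"ay":0,"az":0,"jaw":-1},{"tx":-0.053,"ty":-0.0105,"tz":0,"ax":0,"ay":0,"az":0,"jaw":-1},{"tx":-0.053,"ty":-0.0105,"tz":0,"ax":0,"ay":0,"az":0,"jaw":-1},{"tx":-0.053,"ty":-0.0105,"tz":0,"ax":0,"ay":0,"az":0,"jaw":-1},{"tx":-0.053,"ty":-0.0105,"tz":0,"ax":0,"ay":0,"az":0,"jaw":-1},{"tx":-0.053,"ty":-0.0105,"tz":0,"ax":0,"ay":0,"az":0,"jaw":-1},{"tx":-0.053,"ty":-0.0105,"tz":0,"ax":0,"ay":0,"az":0,"jaw":-1}]'
python3 -m handwheel '[{"tx":-0.053,"ty":-0.0105,"tz":0,"ax":0,"ay":0,"az":0,"jaw":-1},{"tx":-0.053,"ty":-0.0105,"tz":0,"ax":0,"ay":0,"az":0,"jaw":-1},{"tx":-0.053,"ty":-0.0105,"tz":0,"ax":0,"ay":0,"az":0,"jaw":-1},{"tx":-0.053,"ty":-0.0105,"tz":0,"ax":0,"ay":0,"az":0,"jaw":-1},{"tx":0,"ty":0,"tz":0,"ax":0,"ay":9.2,"az":0,"jaw":-1},{"tx":0,"ty":0,"tz":0,"ax":0,"ay":9.2,"az":0,"jaw":-1},{"tx":0,"ty":0,"tz":0,"ax":0,"ay":9.2,"az":0,"jaw":-1},{"tx":0,"ty":0,"tz":0,"ax":0,"ay":9.2,"az":0,"jaw":-1},{"tx":0,"ty":0,"tz":0,"ax":0,"ay":9.2,"az":0,"jaw":-1},{"tx":0,"ty":0,"tz":0,"ax":0,"ay":9.0,"az":0,"jaw":-1}]'
python3 - <<'E'
from h import *
from workcell import telemetry
print(np.round(telemetry.get_obs()["q"],1))
for a in[(-.15,.089,35),(-.0777,.0527,35)]: p,r=iso(*a);delta(p,r)
E
```

```text
time: 14.05
ee_pos: [0.4798, -0.1625, 0.3002]
tcp_rot: [180.0, 0.0, 93.7]
wrist_force: [-0.2, -0.7, -0.2]
opening: 0.0002
grasp_force: 0.0
time: 15.3
ee_pos: [0.4299, -0.3162, 0.2191]
tcp_rot: [175.2, -49.9, 94.5]
wrist_force: [0.6, -0.3, -0.3]
opening: -0.0003
grasp_force: 0.0
[-51.6  38.2  36.2 130.5  29.6  24.4]
t 15.3 tool shift mm [-143.1   16.1   33.4] turn [4.06 5.06 0.75] shift mm after turn [-145.2   19.9   19.4]
t 15.3 tool shift mm [-124.3   10.7  111.9] turn [4.06 5.06 0.75] shift mm after turn [-133.5   19.9   99.4]
```

Joint 4 hit its limit because the tool pointed back at the base. I'll bring the tool in at a skewed heading (68°) and roll it so its face stays square to the bar.

```bash
cat >> h.py <<'E'
def iso2(ux,uy,z,al=40,head=68):
    a=np.radians(al);h=np.radians(head);d=np.array([np.cos(a)*np.cos(h),np.cos(a)*np.sin(h),-np.sin(a)])
    V=np.array([-U[1],U[0],0]); x=np.cross(V,d); x*=np.sign(x[2]); x/=np.linalg.norm(x)
    M=np.c_[x,np.cross(d,x),d]; return np.r_[C+U*ux+V[:2]*uy,z],R.from_matrix(M).as_euler("xyz",degrees=True)
E
python3 - <<'E'
from h import *
for a in[(-.17,.03,.15),(-.0785,-.012,.053)]: p,r=iso2(*a);print(p,r);delta(p,r)
E
```

```text
[ 0.42527 -0.40405  0.15   ] [160.66186634 -47.06082205  93.61207499]
t 15.3 tool shift mm [-109.    -9.6  -23.2] turn [-15.22  -2.92  -0.03] shift mm after turn [-110.1   -3.9  -19.3]
[ 0.4614215 -0.310087   0.053    ] [160.66186634 -47.06082205  93.61207499]
t 15.3 tool shift mm [-124.7   22.7  112. ] turn [-15.22  -2.92  -0.03] shift mm after turn [-118.8   -8.4  120.1]
```

```bash
python3 -m handwheel '[{"tx":0,"ty":0,"tz":0,"ax":-7.6,"ay":-1.5,"az":0,"jaw":-1},{"tx":0,"ty":0,"tz":0,"ax":-7.6,"ay":-1.5,"az":0,"jaw":-1},{"tx":0,"ty":0,"tz":0,"ax":0,"ay":0,"az":0,"jaw":-1},{"tx":-0.0275,"ty":-0.001,"tz":-0.005,"ax":0,"ay":0,"az":0,"jaw":-1},{"tx":-0.0275,"ty":-0.001,"tz":-0.005,"ax":0,"ay":0,"az":0,"jaw":-1},{"tx":-0.0275,"ty":-0.001,"tz":-0.005,"ax":0,"ay":0,"az":0,"jaw":-1},{"tx":-0.0275,"ty":-0.001,"tz":-0.005,"ax":0,"ay":0,"az":0,"jaw":-1},{"tx":0,"ty":0,"tz":0,"ax":0,"ay":0,"az":0,"jaw":-1},{"tx":0,"ty":0,"tz":0,"ax":0,"ay":0,"az":0,"jaw":-1},{"tx":0,"ty":0,"tz":0,"ax":0,"ay":0,"az":0,"jaw":-1}]'
python3 - <<'E'
from h import *
from workcell import telemetry
print(np.round(telemetry.get_obs()["q"],1))
for a in[(-.155,.02,.09),(-.0785,-.012,.053)]: p,r=iso2(*a);delta(p,r)
E
```

```text
time: 16.55
ee_pos: [0.4252, -0.4044, 0.1529]
tcp_rot: [161.0, -46.7, 93.4]
wrist_force: [0.5, 0.3, -0.3]
opening: -0.0002
grasp_force: 0.0
[-60.4  38.7  31.1 118.5  36.6  22.1]
t 16.55 tool shift mm [-35.3  -8.2  54.6] turn [-0.16  0.35 -0.02] shift mm after turn [-35.6  -8.4  54.4]
t 16.55 tool shift mm [ -9.7  -4.7 141.7] turn [-0.16  0.35 -0.02] shift mm after turn [-10.6  -5.1 141.6]
```

```bash
python3 -m handwheel '[{"tx":-0.01,"ty":-0.0025,"tz":0,"ax":0,"ay":0.2,"az":0,"jaw":-1},{"tx":-0.01,"ty":-0.0025,"tz":0,"ax":0,"ay":0,"az":0,"jaw":-1},{"tx":0,"ty":0,"tz":0.02,"ax":0,"ay":0,"az":0,"jaw":-1},{"tx":0,"ty":0,"tz":0.025,"ax":0,"ay":0,"az":0,"jaw":-1},{"tx":0,"ty":0,"tz":0.025,"ax":0,"ay":0,"az":0,"jaw":-1},{"tx":0,"ty":0,"tz":0.025,"ax":0,"ay":0,"az":0,"jaw":-1},{"tx":0,"ty":0,"tz":0.025,"ax":0,"ay":0,"az":0,"jaw":-1},{"tx":0,"ty":0,"tz":0.01,"ax":0,"ay":0,"az":0,"jaw":-1},{"tx":0,"ty":0,"tz":0.01,"ax":0,"ay":0,"az":0,"jaw":-1},{"tx":0,"ty":0,"tz":0,"ax":0,"ay":0,"az":0,"jaw":-1}]'
python3 - <<'E'
from h import *
from workcell import telemetry,optics
import cv2
c=optics.camera("wrist")["color"][:,:,::-1]
s=optics.camera("scene")["color"][160:320,200:360,::-1]
cv2.imwrite("pics/ins.png",np.hstack([cv2.resize(c,(480,400)),cv2.resize(s,(320,400),interpolation=cv2.INTER_CUBIC)]))
for a in[(-.0785,-.012,.053),(-.06,-.012,.085)]: p,r=iso2(*a);delta(p,r)
print(np.round(telemetry.get_obs()["q"],1))
E
```

```text
time: 17.8
ee_pos: [0.4606, -0.3183, 0.0458]
tcp_rot: [161.0, -47.0, 93.4]
wrist_force: [-0.4, 0.1, 0.4]
opening: -0.0001
grasp_force: 0.0
t 17.9 tool shift mm [10.8  0.6  2. ] turn [-0.11  0.14 -0.1 ] shift mm after turn [10.8  0.6  2.1]
t 17.9 tool shift mm [46.8  3.3 -5.8] turn [-0.11  0.14 -0.1 ] shift mm after turn [46.8  3.4 -5.7]
[-53.9  32.7  10.6 100.1  40.4  28.9]
```

View pics/ins.png

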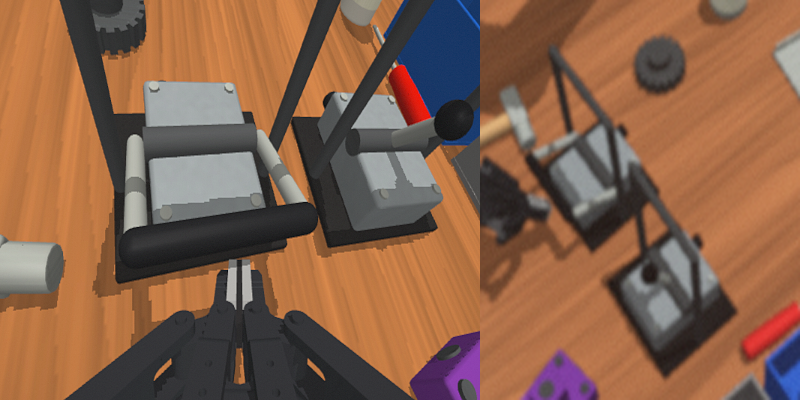

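Wrist view: closed fingers at (240,262), just under and before the black bar (row 235), near its middle. Lamp ball at (455,118) is clear. This matches the geometry, so I lift.

```bash
python3 -m handwheel '[{"tx":0,"ty":0,"tz":0.006,"ax":0,"ay":0,"az":0,"jaw":-1},{"tx":0.005,"ty":0,"tz":0,"ax":0,"ay":0,"az":0,"jaw":-1},{"tx":0.005,"ty":0,"tz":0,"ax":0,"ay":0,"az":0,"jaw":-1},{"tx":0.0117,"ty":0.001,"tz":-0.0025,"ax":0,"ay":0,"az":0,"jaw":-1},{"tx":0.0117,"ty":0.001,"tz":-0.0025,"ax":0,"ay":0,"az":0,"jaw":-1},{"tx":0.012,"ty":-0.0003,"tz":0.0008,"ax":0,"ay":0,"az":0,"jaw":-1},{"tx":0.012,"ty":-0.0003,"tz":0.0008,"ax":0,"ay":0,"az":0,"jaw":-1},{"tx":0.011,"ty":-0.0015,"tz":0.004,"ax":0,"ay":0,"az":0,"jaw":-1},{"tx":0.011,"ty":-0.0015,"tz":0.004,"ax":0,"ay":0,"az":0,"jaw":-1},{"tx":0,"ty":0,"tz":0,"ax":0,"ay":0,"az":0,"jaw":-1}]'
python3 - <<'E'
from h import *
from workcell import telemetry,optics
import cv2
c=optics.camera("wrist")["color"][:,:,::-1]
s=optics.camera("scene")["color"][160:320,200:360,::-1]
cv2.imwrite("pics/mid.png",np.hstack([cv2.resize(c,(480,400)),cv2.resize(s,(320,400),interpolation=cv2.INTER_CUBIC)]))
E
```

```text
time: 19.15
ee_pos: [0.459, -0.2563, 0.0976]
tcp_rot: [160.9, -46.9, 93.5]
wrist_force: [0.8, -1.9, 0.2]
opening: 0.0001
grasp_force: 0.7
```

View pics/mid.png

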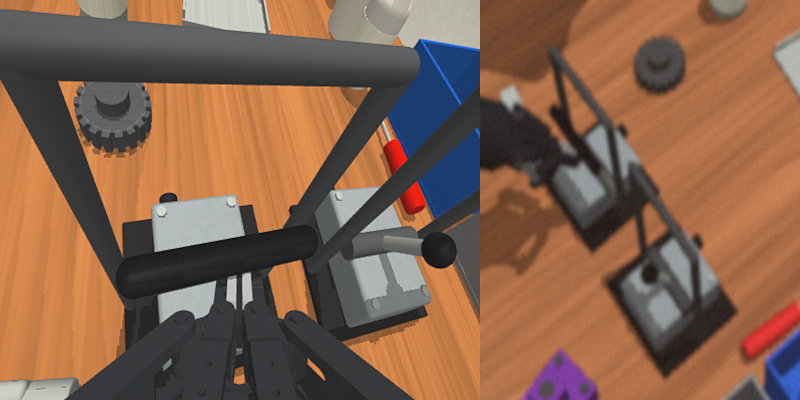

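The bar rides on the fingers (bar at (220,260), lever near upright) and the handle is well clear. Carrying it over centre.

```bash
python3 -m handwheel '[{"tx":0.0094,"ty":-0.0025,"tz":0.007,"ax":0,"ay":0,"az":0,"jaw":-1},{"tx":0.0094,"ty":-0.0025,"tz":0.007,"ax":0,"ay":0,"az":0,"jaw":-1},{"tx":0.005,"ty":-0.002,"tz":0.006,"ax":0,"ay":0,"az":0,"jaw":-1},{"tx":0.005,"ty":-0.002,"tz":0.006,"ax":0,"ay":0,"az":0,"jaw":-1},{"tx":0.004,"ty":-0.002,"tz":0.0065,"ax":0,"ay":0,"az":0,"jaw":-1},{"tx":0,"ty":0,"tz":0,"ax":0,"ay":0,"az":0,"jaw":-1},{"tx":0,"ty":0,"tz":0,"ax":0,"ay":0,"az":0,"jaw":-1},{"tx":0,"ty":0,"tz":0,"ax":0,"ay":0,"az":0,"jaw":-1},{"tx":0,"ty":0,"tz":0,"ax":0,"ay":0,"az":0,"jaw":-1},{"tx":0,"ty":0,"tz":0,"ax":0,"ay":0,"az":0,"jaw":-1}]'
python3 - <<'E'
from h import *
from workcell import telemetry,optics
import cv2
print((telemetry.get_obs()["ee_pos"][:2]-C)@U)
c=optics.camera("wrist")["color"][:,:,::-1]
s=optics.camera("top")["color"][160:260,360:460,::-1]
cv2.imwrite("pics/over.png",np.hstack([cv2.resize(c,(480,400)),cv2.resize(s,(320,400),interpolation=cv2.INTER_CUBIC)]))
E
```

```text
time: 20.5
ee_pos: [0.4564, -0.2091, 0.0974]
tcp_rot: [161.0, -47.0, 93.4]
wrist_force: [-0.6, 0.7, 0.0]
opening: -0.0
grasp_force: 0.0
0.022579548974777392
```

View pics/over.png

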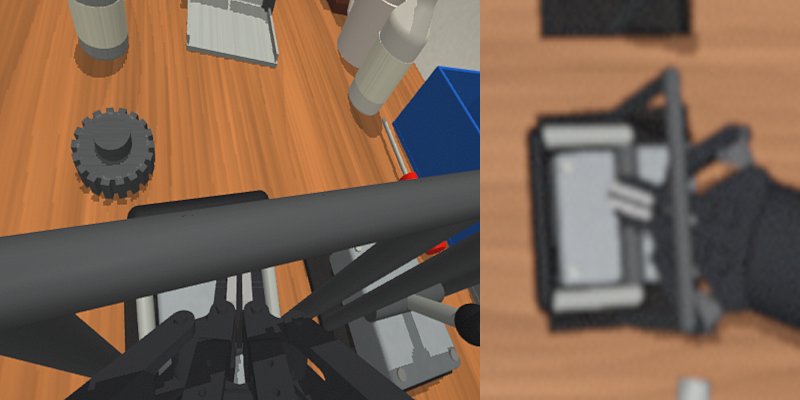

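The lever has snapped to the +x side (arms and bar at crop (540,220)). Now I retreat along the tool axis.

```bash
python3 -m handwheel '[{"tx":0,"ty":0,"tz":-0.015,"ax":0,"ay":0,"az":0,"jaw":-1},{"tx":0,"ty":0,"tz":-0.02,"ax":0,"ay":0,"az":0,"jaw":-1},{"tx":0,"ty":0,"tz":-0.02,"ax":0,"ay":0,"az":0,"jaw":-1},{"tx":0,"ty":0,"tz":-0.02,"ax":0,"ay":0,"az":0,"jaw":-1},{"tx":0,"ty":0,"tz":-0.02,"ax":0,"ay":0,"az":0,"jaw":-1},{"tx":0,"ty":0,"tz":-0.02,"ax":0,"ay":0,"az":0,"jaw":-1},{"tx":0,"ty":0,"tz":-0.02,"ax":0,"ay":0,"az":0,"jaw":-1},{"tx":0,"ty":0,"tz":-0.02,"ax":0,"ay":0,"az":0,"jaw":-1},{"tx":0,"ty":0,"tz":0,"ax":0,"ay":0,"az":0,"jaw":-1},{"tx":0,"ty":0,"tz":0,"ax":0,"ay":0,"az":0,"jaw":-1}]'
python3 - <<'E'
from h import *
from workcell import optics
import cv2
c=optics.camera("top")["color"][:,:,::-1]
o=pickle.load(open("cams.pkl","rb"))["top"]["color"][:,:,::-1]
f=lambda i:cv2.resize(i[60:260,110:460],(800,300),interpolation=cv2.INTER_CUBIC)
cv2.imwrite("pics/fin.png",np.vstack([f(o),f(c)]))
E
```

```text
time: 21.85
ee_pos: [0.4122, -0.3189, 0.197]
tcp_rot: [161.0, -47.0, 93.4]
wrist_force: [-0.4, 0.8, -0.0]
opening: 0.0002
grasp_force: 0.0
```

View pics/fin.png

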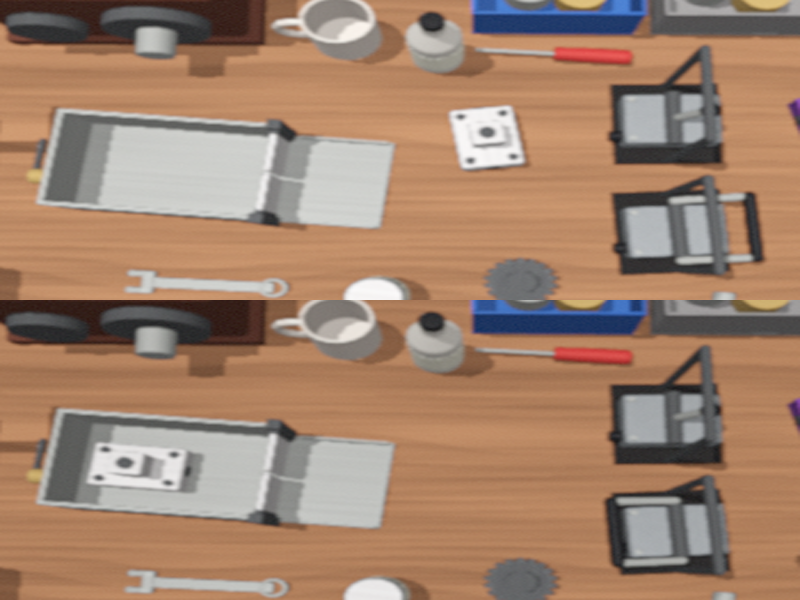

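All done: the pump is in the bay behind shut flaps, the lever is fully over, and the boxes, lamp and bottle haven't moved (before and after views match).

```bash
python3 -c "
from workcell import workorder
print(workorder.job_done())"
```

```text
the job is handed in; nothing more can be done
None
```

I handed the job in with the pump body upright in the wash bay behind both shut flaps and the isolator snapped fully over; the final picture shows the lamp switch, both boxes and the spray bottle unmoved.

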